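# Load a keyhole-slotted mass onto a load-cell stem and lock it

## Robot

A 7-joint arm with a two-finger parallel gripper is mounted at the origin on the work surface. World frame = base frame: x ahead of the robot, y to its left, z up, the work surface at z = 0. Lengths are in m, angles in rad, forces in N, time in s.
With the tool pointing down it reaches from about 0.425 to 0.875 m from the base axis. Payload 8.4 kg.
Tool frame: the origin (TCP) lies midway between the tips of the shut fingers; the grasp point (between the pads) lies 19 mm behind it (arm.tcp_to_grasp is the z of the grasp point in the tool frame, in m); z points along the fingers, x is the direction in which the jaws open and shut, and the axes are right-handed (so a half turn about z gives the same grasp; the last joint's range is limited). The gripper opens to 85 mm and grips with 20 to 120 N. Pads are 22 mm wide; open, the fingers measure 114 mm over their backs; the gripper's body (76 mm by 85 mm) begins 54 mm behind the grasp point. The pads swing forward as they close: fully open they stand 13 mm farther back than shut.
Start: joints at [-1.201, 0.333, 0.04, 1.465, -0.013, 1.343, -0.059], TCP at [0.294, 0.58, 0.231] pointing down, gripper open.
Joint ranges: [-2.58, 2.58], [-0.38, 2.09], [-1.3, 1.39], [0.25, 2.4], [-1.5, 4.64], [0.08, 2.09], [-2.65, 2.65]. Speed limits (rad/s): [2.22, 2.22, 2.79, 2.79, 3.14, 3.14, 3.14].

## Interface

Orientations are given as [roll, pitch, yaw] about the fixed x, y, z axes, in that order (R = Rz(yaw) Ry(pitch) Rx(roll)).
In Python, from workcell import arm, command_gripper, planner, status, imaging, job gives the robot as it stands. Calls block until the motion is done:
- arm.goto(position, orientation): joint-space move of the TCP to a pose.
- arm.servo_line(position, rotation=None, rate=0.15, force_limit=None): straight line of the TCP; rotation=None keeps the orientation; rate is the mean speed in m/s. With force_limit (N) it stops when the force on the tool has changed by that much, and returns True; else False.
- arm.move_j(angles): joint-space move.
- command_gripper(opening): opening from 0.0 (shut) to 1.0 (fully open); the grip force is fixed at half the most; returns when the fingers have stopped.
- arm.wait(seconds).
- planner.solve_ik(position, orientation): joint angles nearest the present ones, or None.
- status.observe(): the state.
- imaging.grab_frame(name): name is "scene" or "side" or "wrist"; returns a dict with "img" (420x560x3 uint8, red, green, blue), "range_z" (420x560 float32, m along the optical axis (not along the pixel's ray), 0 where there is no reading), "fx", "fy", "cx", "cy" (pixels), "R" (3x3) and "t" (3): a world point X has camera coordinates R X + t. Camera axes: x right, y down, z forward; pixel columns grow to the right and rows downward; lengths in m; the calibration is good to about 2 mm. The wrist camera is an equidistant fisheye: a pixel r from the principal point sees the ray r / f radians off the axis. A picture is of the moment at which its call begins.
A pose or a line that the arm cannot do raises arm.MotionError and nothing moves.
- job.close_job(): hands the job in, once; it reports no verdict.
The state is a dict: "time": time; "qpos": joint angles; "joint_vel": joint speeds; "joint_efforts": joint torques, N m; "ee_pos": TCP position; "tcp_rot": TCP orientation; "ft_force": force on the tool from outside, world axes, zero at the start; "torque": the same for the moment, N m; "width": opening from 0.0 (shut) to 1.0 (fully open).
Only numpy, scipy, OpenCV 4.12 (cv2) and the standard library are available. Lean on these libraries where they do the work, as an engineer would, in place of code of your own. Each camera call takes 0.05 s, during which the arm holds its last target. There are 200 camera calls.

## Task

On the electronics bench, put the loose 64 mm keyhole-slotted disc (the thick one with two flats) on the load-cell rig's stem: slide it in sideways under the stem's button head, on top of the disc already there, then turn it about a quarter turn round the stem so that it is locked on and its slot points to the side opposite the lower disc's slot. Leave it lying flat on the lower disc, let go, and leave the other things on the bench in their places. Feel your way, as the stem stands several millimetres off its nominal place: the load cell must never be pushed, sideways or down, with more than about 15 N.

Things in the scene. Friction and masses are not known exactly. Their poses are not given: they have to be found in the camera images.
- disc: the disc to load: plain steel, 64 mm diameter, 20 mm thick, 0.34 to 0.5 kg, two parallel flats 52 mm apart to grip (at own y = +/-26 mm, 37 mm long). Keyhole slot along own +x, 6.5 mm wide, from a central bore (12.8 mm diameter) out through the rim. Starts flat on the table. Origin: centre of its underside, on the bore's axis; z up
- disc_mouth (a point): point in the mouth of that disc's slot, 30 mm from its axis along its own +x, 10 mm above its underside; the mouth flares at 45 degrees over the last 8 mm, to about 22 mm at the rim
- lower_disc (a joint): the disc already on the stem: steel, 72 mm diameter, 12 mm thick, flats 60 mm apart, same keyhole slot, lying on the pan, its top 55 mm above the table. Value: angle of its slot from the rig's +y direction, counterclockwise from above, rad; always within 0.45, so the slot points to the rig's +y side
- rig: load-cell rig, fixed: 130 mm square base plate 12 mm high, round load cell (cable gland on its -x side), and on it the carrier: 90 mm pan, top 43 mm above the table, and in the pan's centre an upright flat blade (the stem) 10 mm wide along the rig's x, 5 mm thick along its y, 39 mm tall, with a button head. Origin: centre of the base plate's underside
- stem_nominal (a point): nominal foot of the stem: over the base plate's centre, 43 mm up. The carrier (pan, stem and lower disc) is clamped off-centre: up to 7 mm along the rig's x and 7.5 mm along its y, not turned and not measured; find the blade by feel. It does not yield. Head: 18 mm diameter, from 82 to 90 mm above the table
- bore_fit (a point): same point; how the disc fits. It slides on only with its slot along the rig's x, from either end. Play of the blade in the slot: 0.75 mm each side; in the bore about 0.8 mm, so there the disc can turn, and is then locked. Slot in line, the bore's back wall meets the blade 1.4 mm past centre. Free height under the head on the lower disc: 7 mm
- small_disc: bystander: small slotted steel disc, 42 mm diameter, 8 mm thick, on the table; origin centre of underside
- plain_ring: bystander: steel ring without a slot, 60 mm diameter, 22 mm hole, 14 mm high, on the table; origin centre of underside
- meter: bystander: handheld meter lying flat, 90 x 180 x 34 mm; origin centre of underside
- battery_pack: bystander: holder of four round cells, 78 x 78 mm, 65 mm high; origin centre of underside
- screwdriver: bystander: screwdriver lying down, about 170 mm long
- adapter: bystander: mains adapter brick, 100 x 50 x 32 mm; origin centre of underside
- probe_box: bystander: open box of test probes, 90 x 140 x 30 mm; origin centre of underside
Things that resemble listed ones, but are neither listed nor needed, are in the scene too. Leave any blue or turquoise look-alike of the disc alone.

How it is judged:
By the outcome, as a careful person would: the job done as asked, in the order asked, and still so for the second after the job is handed in, with the robot touching nothing.
It also fails if it takes over 72 s, if anything falls off the work surface, if the arm or the gripper's body presses on something with over 40 N, if the wrist force passes 120 N, or if a joint passes its speed limit or range.

## Working session

There is one attempt and no reset: what is moved stays moved. The work goes in short steps, each a Python script; the robot and the scene stay as the last script left them, time stands still between calls to the robot, and variables do not carry over. Pictures are saved under pics/ and viewed, about 8 in all and at most 12, crops included, and the job is handed in when it is done.

```bash
ls; mkdir -p pics; python3 - <<'E'
from workcell import imaging,status,arm
import cv2,numpy as np
s=status.observe();print({k:np.round(v,3) for k,v in s.items()},arm.tcp_to_grasp)
for n in("scene","side"):
    f=imaging.grab_frame(n);np.savez("pics/"+n+"0.npz",**f)
    print(n,f["fx"],f["cx"],f["cy"],(-f["R"].T@f["t"]).round(3),f["R"].round(2).tolist())
    cv2.imwrite("pics/%s0.png"%n,f["img"][:,:,::-1])
E
```

```text
pics
{'time': np.float64(0.0), 'qpos': array([-1.201,  0.334,  0.04 ,  1.466, -0.013,  1.343, -0.059]), 'joint_vel': array([-0.003,  0.001, -0.002, -0.001,  0.   ,  0.001,  0.   ]), 'joint_efforts': array([ 0.0000e+00, -6.5855e+01,  1.3660e+00, -4.0556e+01,  1.7000e-02,
        1.3000e-02, -0.0000e+00]), 'ee_pos': array([0.293, 0.579, 0.23 ]), 'tcp_rot': array([3.141e+00, 2.000e-03, 1.102e+00]), 'ft_force': array([ 0.236,  0.105, -0.366]), 'torque': array([-0.048, -0.023, -0.007]), 'width': np.float64(0.998)} -0.0187
scene 476.1239963167334 284.2751255765901 204.51946915270324 [1.415 0.13  0.922] [[-0.13, 0.99, 0.02], [0.69, 0.1, -0.72], [-0.71, -0.08, -0.7]]
side 404.6078914995058 274.4609071611318 212.29034317547826 [ 0.34  -0.873  0.975] [[0.98, -0.21, 0.01], [-0.14, -0.68, -0.72], [0.16, 0.7, -0.7]]
```

View pics/scene0.png

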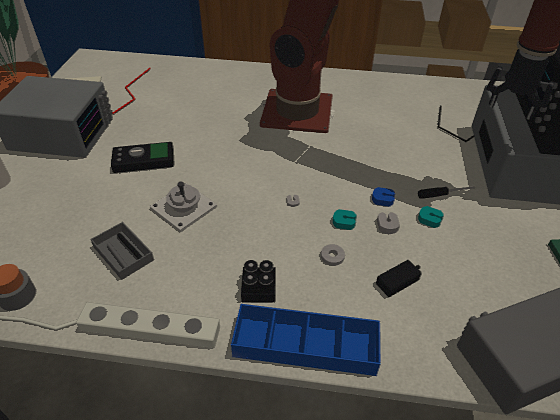

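View pics/side0.png

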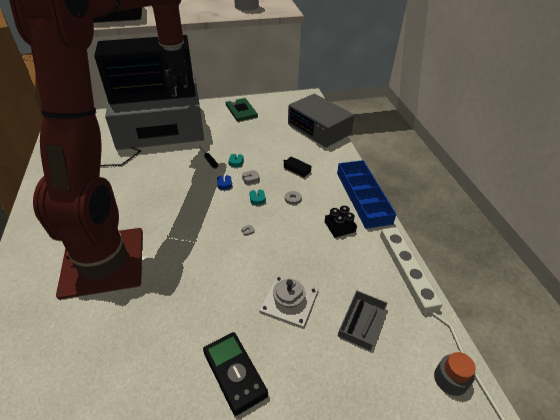

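Disc at scene px (388,222) and side px (250,177); rig at scene (183,203), side (290,298). Zooming in and taking points.

```bash
cat > h.py <<'E'
import numpy as np,cv2
def load(n): return dict(np.load("pics/%s.npz"%n))
def ray(f,u,v,z):
    d=f["R"].T@np.array([(u-f["cx"])/f["fx"],(v-f["cy"])/f["fy"],1]);c=-f["R"].T@f["t"]
    return c+d*(z-c[2])/d[2]
def cloud(f):
    v,u=np.mgrid[:420,:560];Z=f["range_z"]
    P=np.stack([(u-f["cx"])/f["fx"]*Z,(v-f["cy"])/f["fy"]*Z,Z],-1)
    return (P-f["t"])@f["R"]
E
python3 - <<'E'
from h import *
a=load("scene0");b=load("side0")
def crop(f,u,v,r=38): return cv2.resize(f["img"][v-r+8:v+r-8,u-r:u+r],(400,300),interpolation=cv2.INTER_CUBIC)
im=np.vstack([np.hstack([crop(a,183,203),crop(a,388,218)]),np.hstack([crop(b,290,298),crop(b,250,177)])])
cv2.imwrite("pics/crop0.png",np.clip(im.astype(float)*1.3,0,255).astype(np.uint8)[:,:,::-1])
for n,f,boxes in(("scene",a,[(370,402,208,238),(145,220,175,232)]),("side",b,[(238,264,166,188),(258,322,270,328)])):
    C=cloud(f)
    for u0,u1,v0,v1 in boxes:
        c=C[v0:v1,u0:u1].reshape(-1,3)
        for lo,hi in((.008,.016),(.016,.026),(.05,.06),(.078,.1)):
            m=c[(c[:,2]>lo)&(c[:,2]<hi)]
            if len(m)>5:
                r=cv2.minAreaRect(m[:,:2].astype(np.float32)*1000)
                print(n,u0,lo,len(m),np.median(m[:,2]).round(4),[np.round(q,1) for q in r])
E
```

```text
scene 370 0.008 55 0.0117 [array([516. , 302.4]), array([51.2, 52.9]), np.float64(9.1)]
scene 370 0.016 299 0.0202 [array([510.6, 301.5]), array([66.6, 52.7]), np.float64(9.1)]
scene 145 0.008 940 0.0119 [array([ 526.8, -252.2]), array([131.9, 132.2]), np.float64(55.8)]
scene 145 0.016 60 0.0169 [array([ 530.4, -250.2]), array([124.6, 117. ]), np.float64(57.2)]
scene 145 0.05 330 0.0548 [array([ 522.1, -251.3]), array([76. , 59.9]), np.float64(31.3)]
scene 145 0.078 38 0.0889 [array([ 523.9, -249.9]), array([19.3, 16.5]), np.float64(42.5)]
side 238 0.008 55 0.014 [array([507. , 298.3]), array([56.9, 59.1]), np.float64(7.5)]
side 238 0.016 102 0.0183 [array([509.1, 297.8]), array([60.4, 51.6]), np.float64(12.0)]
side 258 0.008 962 0.0103 [array([ 523. , -256.6]), array([129.7, 128.9]), np.float64(55.7)]
side 258 0.016 6 0.0168 [array([ 522.9, -254.6]), array([ 99.3, 104.3]), np.float64(57.3)]
side 258 0.05 337 0.0529 [array([ 520.3, -253.3]), array([68.6, 61.7]), np.float64(31.7)]
side 258 0.078 36 0.0868 [array([ 521.5, -252.3]), array([16.6, 14.8]), np.float64(7.8)]
```

View pics/crop0.png

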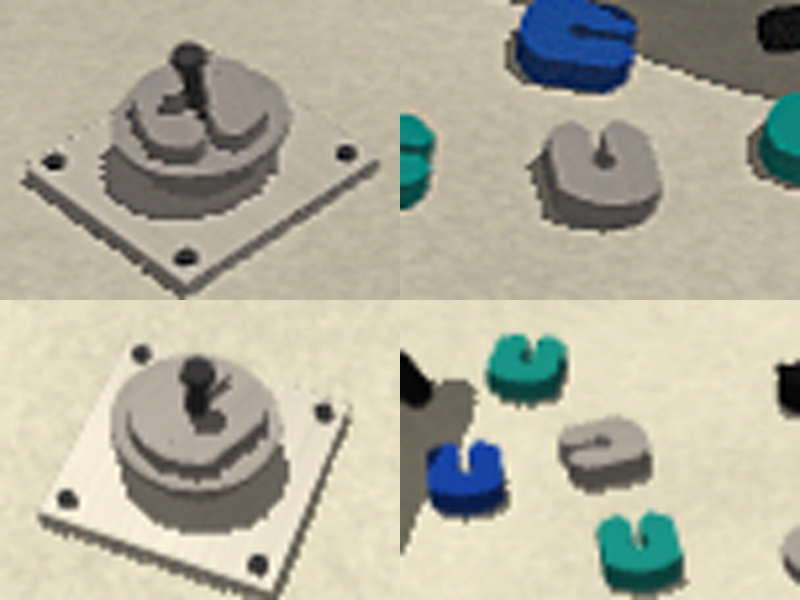

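Disc: centre about (0.510, 0.300), slot pointing about 189° (toward the robot). Rig: base axes at 55.8° mod 90. The lower disc's slot is at about 31°, so rig +y is 55.8° and rig +x is -34.2°. Head at about (0.523, -0.251). Plan: slide in from the rig's +x side with the slot at 145.8°, then turn about +70°. Next I check IK, then take a closer wrist look on the way.

```bash
cat >> h.py <<'E'
from workcell import imaging,status,arm,planner,command_gripper,job
PI=np.pi;rad=np.deg2rad
RIGX=rad(-34.2);ex=np.array([np.cos(RIGX),np.sin(RIGX),0]);ey=np.array([-ex[1],ex[0],0])
def O(deg): return [PI,0,rad(deg)]
def ff(n=4):
    return np.mean([ (arm.wait(.01),status.observe()["ft_force"])[1] for _ in range(n)],0)
E
python3 - <<'E'
from h import *
S=np.array([.5227,-.2511,0])
for off in(0,-180):
    for p,y in(([.51,.30,.15],99.1),([.51,.30,.0],99.1),(S+ex*.09+[0,0,.12],55.8),(S+ex*.09+[0,0,.055],55.8),(S+[0,0,.055],55.8),(S+[0,0,.055],130),(S+[0,0,.16],130)):
        q=planner.solve_ik(list(p),O(y+off));print(off,y,None if q is None else np.round(q,2))
command_gripper(.9)
arm.goto([.51,.30,.16],O(99.1))
f=imaging.grab_frame("wrist");np.savez("pics/w1.npz",**f);print(status.observe()["time"],f["fx"],f["cx"],f["cy"],(-f["R"].T@f["t"]).round(3),f["R"].round(2).tolist())
cv2.imwrite("pics/w1.png",f["img"][:,:,::-1])
E
```

```text
0 99.1 [-0.73  0.27  0.15  1.72 -0.04  1.15  1.16]
0 99.1 [-0.71  0.44  0.12  1.84 -0.07  0.87  1.18]
0 55.8 [-0.22  0.58  0.88  1.58 -0.47  1.2   1.73]
0 55.8 [-0.19  0.65  0.84  1.63 -0.53  1.1   1.77]
0 55.8 [-0.34  0.48  0.9   1.86 -0.44  1.01  1.72]
0 130 [ 1.1   0.51 -0.91  1.79  0.46  1.06  2.29]
0 130 [ 1.24  0.45 -1.09  1.69  0.42  1.26  2.32]
-180 99.1 [-1.04  0.29  0.52  1.74 -0.16  1.15 -1.89]
-180 99.1 [-1.01  0.48  0.49  1.85 -0.29  0.88 -1.79]
-180 55.8 [-0.38  0.77  1.21  1.58 -0.74  1.31 -1.23]
-180 55.8 [-0.37  0.87  1.21  1.64 -0.86  1.25 -1.16]
-180 55.8 [-0.53  0.68  1.22  1.87 -0.72  1.12 -1.21]
-180 130 [-0.28  0.45  0.8   1.86 -0.38  0.99 -0.18]
-180 130 [-0.48  0.39  1.07  1.77 -0.36  1.2  -0.18]
1.7583 325.19226210127806 278.92023020107337 208.61582094450728 [0.434 0.288 0.304] [[-0.16, 0.99, 0.0], [0.94, 0.15, 0.3], [0.3, 0.05, -0.95]]
```

View pics/w1.png

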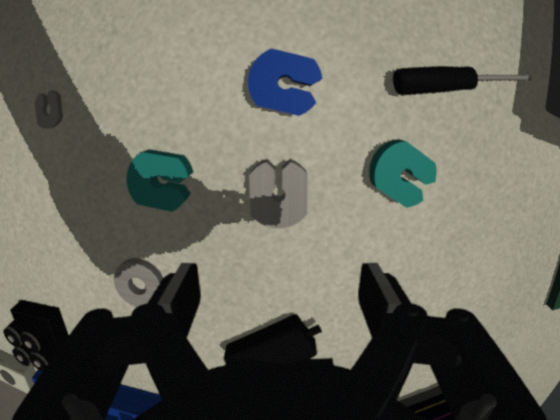

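Wrist view: grey disc at px (278,193), upright in the image with the slot pointing up. It is clear of the neighbours by more than a finger width. I refine it from depth, then grasp using the yaw-180 branch, which gives continuous IK.

```bash
cat >> h.py <<'E'
def fcloud(f):
    v,u=np.mgrid[:420,:560];a=(u-f["cx"])/f["fx"];b=(v-f["cy"])/f["fy"];r=np.hypot(a,b)+1e-9
    k=np.tan(r)/r;Z=f["range_z"]
    return (np.stack([a*k*Z,b*k*Z,Z],-1)-f["t"])@f["R"]
E
python3 - <<'E'
from h import *
c=fcloud(load("w1"))[150:240,235:325].reshape(-1,3)
m=c[(c[:,2]>.015)&(c[:,2]<.026)]
r=cv2.minAreaRect(m[:,:2].astype(np.float32)*1000);print(len(m),np.median(m[:,2]),r)
ctr=np.array(r[0])/1000
ang=r[2] if r[2]<45 else r[2]-90
print(ctr,ang)
assert np.hypot(*(ctr-[.51,.30]))<.012 and abs(ang-9)<4
Y=90+ang-180
p=lambda z:[ctr[0],ctr[1],z]
arm.goto(p(.09),O(Y))
print(arm.servo_line(p(.001),rate=.08,force_limit=8),status.observe()["ee_pos"],ff())
command_gripper(0.0)
print(status.observe()["width"],ff())
print(arm.servo_line(p(.06),rate=.1));print(status.observe()["width"],ff(),status.observe()["torque"],status.observe()["time"])
f=imaging.grab_frame("wrist");np.savez("pics/w2.npz",**f)
cv2.imwrite("pics/w2.png",f["img"][:,:,::-1])
E
```

```text
3049 0.021377496347151883 ((510.5107727050781, 299.66436767578125), (62.25888442993164, 51.54740905761719), 8.895207405090332)
[0.51051077 0.29966437] 8.895207405090332
False [0.51085911 0.29983368 0.00149601] [ 0.13885494 -0.10528492  0.13794963]
0.5949266526677984 [-0.91932516  0.39832533  5.29830925]
False
0.5943680495606734 [ 6.82743780e-02  1.46464733e-04 -3.79524674e+00] [-0.02615849 -0.00071739  0.01128638] 6.4667
```

View pics/w2.png

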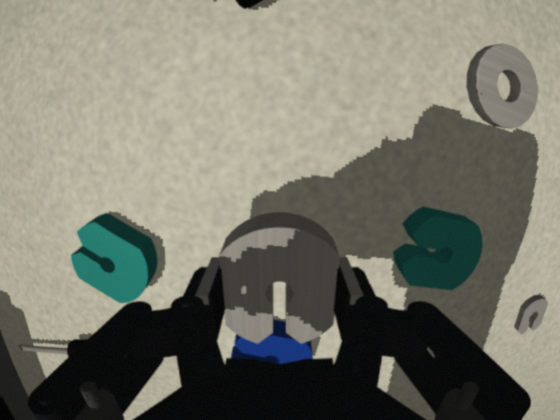

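Disc is gripped (weight about 3.9 N, so 0.39 kg), slot toward the gripper's far side, px (280,290). I check its pose in the grip and carry it to the rig's +x side.

```bash
python3 - <<'E'
from h import *
s=status.observe();tcp=s["ee_pos"]
c=fcloud(load("w2"))[210:350,222:340].reshape(-1,3)
m=c[(c[:,2]>tcp[2]+.012)&(c[:,2]<tcp[2]+.028)&(np.hypot(c[:,0]-tcp[0],c[:,1]-tcp[1])<.04)]
A=np.c_[m[:,:2]-tcp[:2],np.ones(len(m))];k=np.linalg.lstsq(A,m[:,2]-tcp[2],rcond=None)[0]
print(len(m),"tilt",k,"tcp",tcp)
d=np.array([np.cos(rad(189)),np.sin(rad(189))]);n=np.array([-d[1],d[0]])
print("along slot",np.percentile((m[:,:2]-tcp[:2])@d,[.5,99.5]),"across",np.percentile((m[:,:2]-tcp[:2])@n,[.5,99.5]))
S=np.array([.5227,-.2511,0])
arm.servo_line([tcp[0],tcp[1],.2],rate=.2)
P=S+ex*.085
arm.goto([P[0],P[1],.2],O(55.8-180))
print(status.observe()["qpos"].round(2),ff())
f=imaging.grab_frame("wrist");np.savez("pics/w3.npz",**f)
arm.servo_line([P[0],P[1],.11],rate=.15)
g=imaging.grab_frame("wrist");np.savez("pics/w4.npz",**g)
s=status.observe();print(s["ee_pos"],s["tcp_rot"],s["width"],s["time"],ff())
cv2.imwrite("pics/w34.png",cv2.resize(np.hstack([f["img"],g["img"]]),(800,300))[:,:,::-1])
E
```

```text
11565 tilt [-0.02020618 -0.00675468  0.01995887] tcp [0.50999395 0.29958306 0.05938046]
along slot [-0.0314866   0.02845222] across [-0.02439219  0.02644818]
[-0.39  0.66  1.21  1.51 -0.62  1.41 -1.31] [-0.18194408 -0.01112495 -4.14621075]
[ 0.5935252  -0.29946574  0.11129493] [-3.13979162e+00  1.34495670e-05 -2.16774857e+00] 0.5904495861511087 10.4167 [ 0.14846781 -0.09933108 -3.53670852]
```

View pics/w34.png

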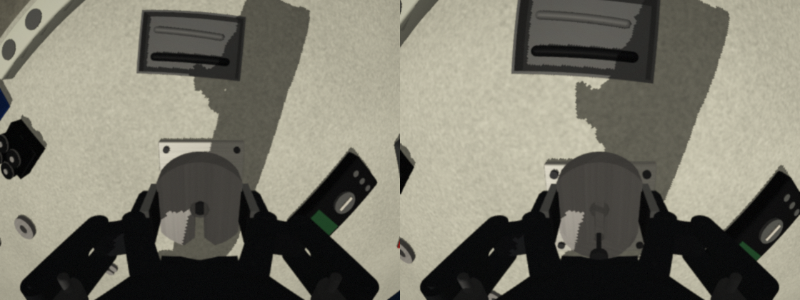

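```bash
cat > app.py <<'E'
from h import *
S=np.array([.5227,-.2511,0]);Z=.0585
ZC=Z-.0012
def at():
    p=status.observe()["ee_pos"]-S;return p@ex*1e3,p@ey*1e3,p[2]
P=S+ex*.085
arm.servo_line([P[0],P[1],ZC],rate=.08,force_limit=8);ZC+=Z-at()[2]
lat=0.0;d=.042
P=S+ex*d
arm.servo_line([P[0],P[1],ZC],rate=.08,force_limit=6)
arm.wait(.15);b=ff(6);print("base",b,at())
tgt=-.004;out=[]
cmd=d
for i in range(40):
    nd=max(cmd-.005,tgt);q=S+ex*nd+ey*lat
    hit=arm.servo_line([q[0],q[1],ZC],rate=.025,force_limit=3.5)
    F=ff(4)-b;fx,fy=F@ex,F@ey;a=at()
    print(i,hit,"pos",np.round(a,4),"lat %.4f F %.1f %.1f %.1f"%(lat,fx,fy,F[2]))
    if hit or np.hypot(fx,fy)>2.5:
        cmd=a[0]/1e3+.0012          # back off to just behind the contact
        if abs(a[0])<6 and fx>2 and abs(fy)<2: print("back wall");break
        lat+=np.sign(fy)*(.001 if a[0]>20 else .0004)
        q=S+ex*cmd+ey*lat;arm.servo_line([q[0],q[1],ZC],rate=.03)
        if np.linalg.norm(F)>11: print("too much");break
    else: cmd=nd
    if cmd<=tgt: break
print(status.observe()["time"],ff()-b,at())
np.savez("st.npz",b=b,lat=lat,ZC=ZC)
E
python3 app.py
```

```text
base [ 0.08921258 -0.16281394 -3.76898069] (np.float64(42.44921596842121), np.float64(-0.1465033322050023), np.float64(0.05824930798284502))
0 False pos [36.9186  0.0641  0.0582] lat 0.0000 F -0.3 0.1 0.1
1 False pos [31.919   0.1116  0.0582] lat 0.0000 F -0.1 0.4 0.3
2 False pos [26.9145  0.0898  0.0582] lat 0.0000 F -0.2 0.1 0.1
3 False pos [21.9295  0.0723  0.0582] lat 0.0000 F 0.1 0.0 -0.0
4 False pos [16.9308  0.0899  0.0582] lat 0.0000 F 0.1 -0.2 0.3
5 False pos [11.9323  0.0777  0.0582] lat 0.0000 F 0.1 0.3 -0.3
6 False pos [6.9346 0.1109 0.0582] lat 0.0000 F 0.1 -0.2 -0.3
7 False pos [1.9322 0.0977 0.0582] lat 0.0000 F -0.6 -0.2 -0.0
8 True pos [0.8862 0.1154 0.0584] lat 0.0000 F 4.4 -0.2 1.9
back wall
15.4583 [ 3.40840832 -2.97961587  1.73527035] (np.float64(0.8933058157315195), np.float64(0.07668698939265571), np.float64(0.05833079600335015))
```

Entered cleanly and met the bore's back wall (4.4 N along x). Now I back off 1.4 mm, centre sideways by feel, and turn in small steps while yielding to force.

```bash
cat > turn.py <<'E'
from h import *
S=np.array([.5227,-.2511,0]);st=np.load("st.npz");b=st["b"];ZC=float(st["ZC"])
pos=lambda:status.observe()["ee_pos"]
def go(p,yaw=None,**k): return arm.servo_line([p[0],p[1],ZC],None if yaw is None else O(yaw),**k)
p0=pos();p0[2]=0
c=p0+ex*.0014
go(c,rate=.02);print("backed",ff()-b,(pos()-S)@ex*1e3)
E=[]
for s in(1,-1):
    hit=go(c+ey*s*.003,rate=.01,force_limit=3);E.append((pos()-S)@ey);print(s,hit,E[-1]*1e3,(ff()-b)@ey)
    go(c,rate=.02)
mid=np.mean(E);c=c+ey*(mid-(c-S)@ey);print("mid",mid*1e3,"half play",(E[0]-E[1])/2*1e3)
o=.0004;d0=145.8
def tcp(sl): 
    u=lambda a:np.array([np.cos(rad(a)),np.sin(rad(a)),0])
    return c+o*(u(d0)-u(sl))
go(c,rate=.02);t0=status.observe()["time"]
sl=d0
while sl<219:
    nx=min(sl+6.2,220)
    hit=go(tcp(nx),nx+90-360,rate=.02,force_limit=4)
    F=ff(3)-b;Fl=F*[1,1,0];m=np.linalg.norm(Fl)
    print("%.1f"%nx,hit,"F",F.round(1),"Tz %.2f"%status.observe()["torque"][2],"yaw %.1f"%np.rad2deg(status.observe()["tcp_rot"][2]),"t %.1f"%(status.observe()["time"]-t0))
    if m>1.5: c=c+Fl/m*min(.00012*m,.0005)
    if m>9 or abs(F[2])>10: print("stop");break
    if not hit: sl=nx
    elif m<=1.5: pass
    if status.observe()["time"]-t0>20: print("timeout");break
go(tcp(sl),sl+90-360,rate=.02)
print(status.observe()["time"],pos(),ff()-b);np.savez("st2.npz",c=c,sl=sl,b=b,ZC=ZC)
f=imaging.grab_frame("side");cv2.imwrite("pics/s2.png",cv2.resize(f["img"][240:340,220:350],(780,600),interpolation=cv2.INTER_CUBIC)[:,:,::-1])
E
python3 turn.py
```

```text
backed [0.17391385 0.55412839 0.60894403] 1.8548035513007817
1 False 3.1714620847210973 -0.44341543429194163
-1 False -3.0005319448172707 -0.33874594128874436
mid 0.08546506995191325 half play 3.085997014769184
152.0 False F [-0.3  0.2 -0.1] Tz 0.00 yaw -118.2 t 0.3
158.2 False F [0.  0.  0.2] Tz -0.02 yaw -112.1 t 0.6
164.4 False F [-0.1  0.4  0.5] Tz 0.00 yaw -105.9 t 0.9
170.6 False F [-0.4  0.2 -0.2] Tz 0.00 yaw -99.7 t 1.1
176.8 False F [0.1 0.4 0.1] Tz -0.03 yaw -93.5 t 1.4
183.0 False F [ 0.3  0.1 -0.2] Tz 0.04 yaw -87.3 t 1.7
189.2 False F [-0.1 -0.   0.8] Tz 0.02 yaw -81.1 t 2.0
195.4 False F [ 0.1 -0.1  0.1] Tz 0.03 yaw -74.9 t 2.3
201.6 False F [-0.2  0.9  0.4] Tz -0.01 yaw -68.7 t 2.6
207.8 False F [-0.3  0.4  0.2] Tz -0.01 yaw -62.5 t 2.8
214.0 False F [-0.4  0.8  0.1] Tz 0.01 yaw -56.3 t 3.1
220.0 False F [-1.4  0.7  0.1] Tz 0.01 yaw -50.3 t 3.4
21.2917 [ 0.5245213  -0.25180829  0.05821476] [-0.3100315   0.29959761 -0.19871704]
```

±3 mm sideways without touching contradicts a blade in the bore, so I need to look.

View pics/s2.png

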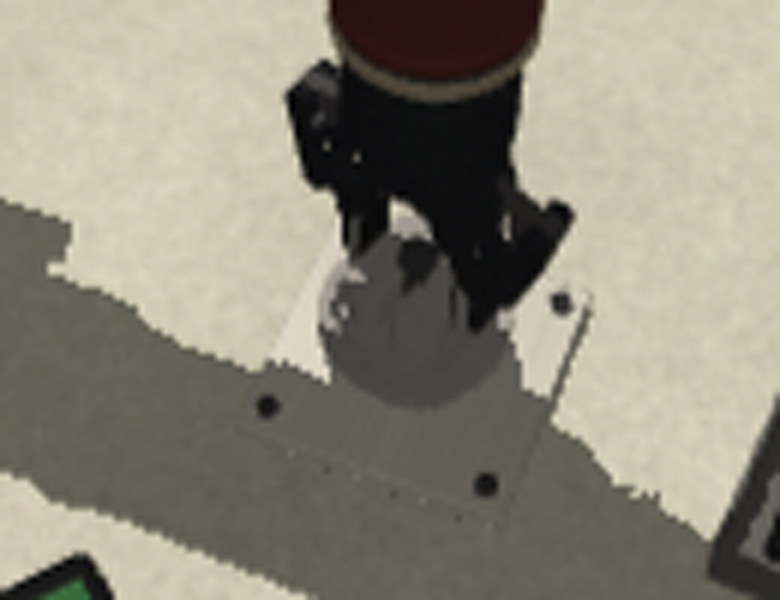

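Picture is too dark to judge: a dark blob, perhaps the head, at (415,255) above the disc. I take brightened wrist and scene crops with depth.

```bash
python3 - <<'E'
from h import *
f=imaging.grab_frame("wrist");g=imaging.grab_frame("scene")
np.savez("pics/w5.npz",**f);np.savez("pics/sc5.npz",**g)
def br(i): return np.clip((i/255.)**.55*255,0,255).astype(np.uint8)
a=cv2.resize(f["img"][180:380,180:380],(400,400),interpolation=cv2.INTER_CUBIC)
b=cv2.resize(g["img"][165:235,148:218],(400,400),interpolation=cv2.INTER_CUBIC)
cv2.imwrite("pics/c5.png",br(np.hstack([a,b]))[:,:,::-1])
s=status.observe();t=s["ee_pos"];print(t,s["width"])
c=fcloud(f).reshape(-1,3);rr=np.hypot(c[:,0]-t[0],c[:,1]-t[1])
for lo,hi in((.070,.081),(.084,.096)):
    m=c[(c[:,2]>lo)&(c[:,2]<hi)&(rr<.036)]
    if len(m):print(lo,len(m),np.median(m,0).round(4),m.min(0).round(4),m.max(0).round(4))
E
```

```text
[ 0.52454825 -0.251745    0.05821275] 0.589584509410063
0.07 11036 [ 0.5318 -0.247   0.0781] [ 0.492  -0.2858  0.07  ] [ 0.5565 -0.2199  0.081 ]
0.084 2540 [ 0.5263 -0.25    0.0913] [ 0.5006 -0.2795  0.084 ] [ 0.555  -0.2199  0.096 ]
```

View pics/c5.png

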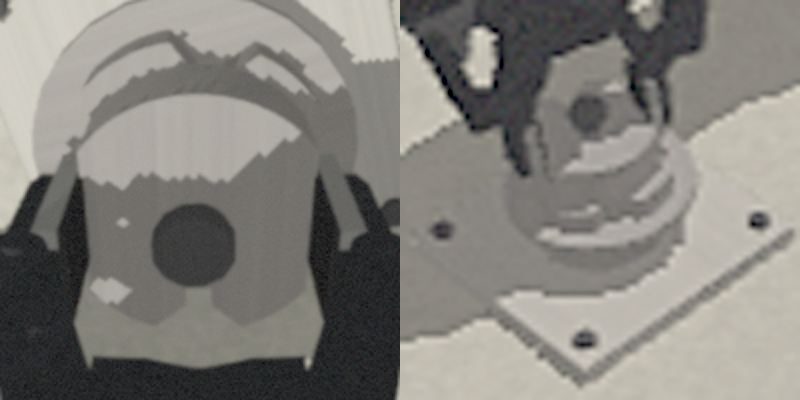

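Both views show the head centred over the disc, the disc beneath it and the slot mouth at the gripper's side. So it is seated on the blade, and the sideways freedom was probably the fingers floating along the jaw axis. Now I lower gently, release and retreat.

```bash
python3 - <<'E'
from h import *
st=np.load("st2.npz");b=st["b"];t=status.observe()["ee_pos"]
ZC=float(st["ZC"])
hit=arm.servo_line([t[0],t[1],ZC-.006],rate=.008,force_limit=4)
print(hit,status.observe()["ee_pos"],ff()-b)
p=status.observe()["ee_pos"]
q=[t[0],t[1],p[2]+ZC-t[2]]
if np.linalg.norm(ff()-b)>7: q[2]+=.0005
arm.servo_line(q,rate=.01);print(ff()-b)
command_gripper(.75);print(status.observe()["width"],ff())
arm.wait(.1);hit=arm.servo_line([t[0],t[1],.16],rate=.06,force_limit=8);print(hit,status.observe()["ee_pos"],ff())
f=imaging.grab_frame("wrist");np.savez("pics/w6.npz",**f);g=imaging.grab_frame("scene");np.savez("pics/sc6.npz",**g)
print(status.observe()["time"])
br=lambda i:np.clip((i/255.)**.55*255,0,255).astype(np.uint8)
a=cv2.resize(f["img"][100:340,160:400],(400,400),interpolation=cv2.INTER_CUBIC)
bb=cv2.resize(g["img"][165:235,148:218],(400,400),interpolation=cv2.INTER_CUBIC)
cv2.imwrite("pics/c6.png",br(np.hstack([a,bb]))[:,:,::-1])
E
```

```text
True [ 0.52457088 -0.25177514  0.05649375] [-1.31800356  0.65868483  9.77902341]
[0.01519193 0.07819777 0.40770989]
0.7489502696328217 [ 0.30413524  0.10099869 -0.03545212]
False [ 0.52437811 -0.25170227  0.15971716] [0.10033993 0.28350663 0.23584615]
24.725
```

View pics/c6.png

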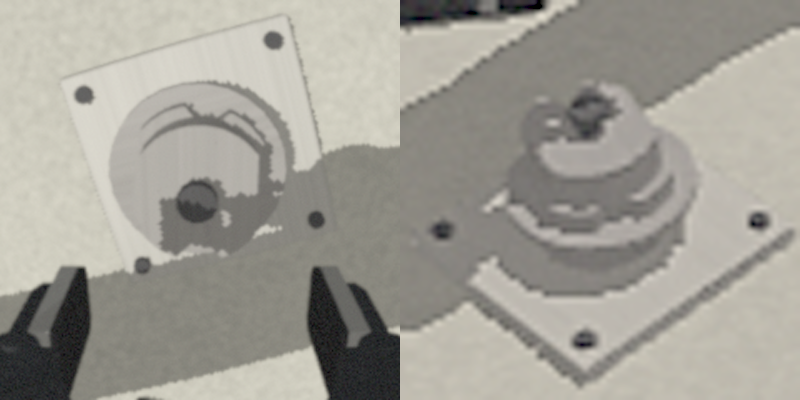

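Released; the disc sits under the head. Checking height, flatness and angle from depth.

```bash
python3 - <<'E'
from h import *
for n,C in(("w6",fcloud),("sc6",cloud)):
    c=C(load(n)).reshape(-1,3)
    m=c[(np.hypot(c[:,0]-.5245,c[:,1]+.2515)<.045)]
    for lo,hi in((.068,.080),(.050,.062),(.083,.097)):
        k=m[(m[:,2]>lo)&(m[:,2]<hi)]
        r=cv2.minAreaRect(k[:,:2].astype(np.float32)*1000)
        A=np.c_[k[:,:2]-[.5245,-.2515],np.ones(len(k))];pl=np.linalg.lstsq(A,k[:,2],rcond=None)[0]
        print(n,lo,len(k),"med z",np.median(k[:,2]).round(4),"rect",[np.round(x,1) for x in r],"plane",pl.round(4))
E
```

```text
w6 0.068 4262 med z 0.0765 rect [array([ 525.3, -252.7]), array([62.2, 51.5]), np.float64(40.1)] plane [-0.0112 -0.009   0.0764]
w6 0.05 931 med z 0.0566 rect [array([ 524.1, -252.6]), array([70.6, 59.7]), np.float64(31.9)] plane [-0.0039 -0.008   0.0566]
w6 0.083 520 med z 0.0914 rect [array([ 524.7, -251.4]), array([17.4, 16.9]), np.float64(39.6)] plane [-0.0818 -0.0803  0.0912]
sc6 0.068 273 med z 0.0745 rect [array([ 524.8, -250.6]), array([63.1, 53.4]), np.float64(40.9)] plane [-0.0317  0.0048  0.0745]
sc6 0.05 118 med z 0.0554 rect [array([ 541.8, -246.9]), array([40.1, 69.4]), np.float64(5.4)] plane [0.0274 0.0034 0.055 ]
sc6 0.083 37 med z 0.0894 rect [array([ 525.2, -249.2]), array([16.7, 16.7]), np.float64(33.1)] plane [-0.187  -0.0518  0.0892]
```

```bash
python3 - <<'E'
from h import *
t=status.observe()["ee_pos"];arm.servo_line([t[0],t[1],.22],rate=.15);arm.wait(.3);print(status.observe()["time"]);job.close_job()
E
```

```text
25.575
the job is handed in; nothing more can be done
```

The disc is on the stem, turned and locked, and the job is handed in at 25.6 s on the robot's clock. I gripped it by the flats, slid it in from the rig's +x side until the bore's back wall met the blade, and backed off 1.4 mm. I then turned it about 74°, lowered it onto the lower disc and let go.

**Checks after release (depth images):**
- **Height:** the disc's top is 19.9 mm above the lower disc's top, so it is seated on it.
- **Flatness:** it is flat to within about 1° in the wrist view. The coarser scene fit gave about 2°.
- **Position:** it sits under the head, within about 1.4 mm of centre, which is about the measuring error.
- **Slot direction:** the disc's slot is at about 220° and the lower disc's at about 32°. That is about 8° off exactly opposite, left on purpose so the turn stayed near a quarter.
- **Forces on the load cell, as read at the wrist:** about 4 N sideways and about 10 N when setting down.

**What disagreed:** after backing off, a ±3 mm sideways probe met no resistance, where about ±1.5 mm of play was expected. I put this down to the fingers floating along the jaw axis, but did not confirm it. Close views then showed the head centred over the disc, so I went on with the placing.

I did not re-measure the other things on the bench. No unexpected contact showed in the force readings.

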